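Sort a mixed-up component kit into its trays

ROBOT

A 6-joint arm with a two-finger parallel gripper is mounted at the origin on the work surface. World frame = base frame: x ahead of the robot, y to its left, z up, the work surface at z = 0. Lengths are in m, angles in rad, forces in N, time in s.
With the tool pointing down it reaches from about 0.3 to 0.875 m from the base axis. Payload 6.4 kg.
Tool frame: the origin (TCP) lies on the front face of the gripper's body, between the roots of the fingers; the fingertips stand 64 mm ahead of it and the grasp point (between the pads) lies bot.tcp_to_grasp ahead of it (bot.tcp_to_grasp is the distance from the TCP to the grasp point, in m); z points along the fingers, y is the direction in which the jaws open and shut (so a half turn about z gives the same grasp; the last joint's range is limited). The gripper opens to 88 mm and grips with 3 to 60 N. Pads are 18 mm wide; open, the fingers measure 123 mm over their backs; the gripper's body (75 mm by 187 mm) begins 45 mm behind the grasp point.
Start: joints at [0.927, 0.181, 1.607, -0, 1.354, -0.206], TCP at [0.244, 0.521, 0.303] pointing down, gripper open.
Joint ranges: [-2.99, 2.99], [-0.89, 2.07], [0.3, 2.58], [-1.14, 4.28], [0, 2.63], [-3.12, 3.12]. Speed limits (rad/s): [2.57, 2.57, 3.01, 3.14, 3.14, 3.14].

INTERFACE

Orientations are given as a unit quaternion [w, x, y, z].
In Python, from bench import bot gives the robot as it stands.
- The arm moves only by the shell command python3 -m handwheel 'ROWS' [OPENING] [FORCE]. ROWS is JSON, a list of rows, each an object with "delta_pos": the shift along the world's x, y, z in mm, a list of three; "turn": the turn, a rotation vector about the world's x, y, z in degrees, a list of three. A call has 1 to 8 rows; each row is the pose to reach, as a shift and turn from the pose commanded when the call began; what a row does not reach only later rows make up. A row lasts 1/8 s, in which the tool goes at most 62.5 mm and 10.7 degrees, less where a joint would pass 70% of its speed; a pose out of reach is approached as far as the arm can. A call with a gripper value outside its range is refused whole. OPENING is the finger opening in mm, from 0 to 88.1, set as the call begins (- or left out, the last holds). The fingers move at their own pace and stop on an object; FORCE is the grip in N (left out, the last holds). Time passes only in rows, so rows that repeat a pose let the fingers close. It gives the time, the measured TCP pose, the force and the opening at its end, in the units of the state.
- bot.sense(): the state, without advancing time (a new reading comes with each control period).
- bot.camera(name): name is "side" or "top" or "wrist"; returns a dict with "img" (480x640x3 uint8, red, green, blue), "z_map" (480x640 float32, m along the optical axis (not along the pixel's ray), 0 where there is no reading), "vfov" (degrees; the focal length in pixels is half the picture's height over the tangent of half this angle, whatever the lens; pixels are square), "cx", "cy" (the principal point, pixels), "rvec" (rotation vector, rad) and "tvec" (3), from world to camera coordinates, as OpenCV has them. Camera axes: x right, y down, z forward; pixel columns grow to the right and rows downward; lengths in m; the calibration is good to about 2 mm. A picture is of the moment at which its call begins.
- bot.hand_in(): hands the job in, once; it reports no verdict.
The state is a dict: "time_s": time; "joint_pos": joint angles; "joint_vel": joint speeds; "effort": joint torques, N m; "position": TCP position; "tool_rot": TCP orientation; "wrist_force": force on the tool from outside, world axes, zero at the start; "wrist_torque": the same for the moment, N m; "finger_gap": finger opening in m.
Only numpy, scipy, OpenCV 4.12 (cv2) and the standard library are available. Lean on these libraries where they do the work, as an engineer would, in place of code of your own. Each camera call takes 0.05 s, during which the arm holds its last target.

TASK

The kit for the next amplifier is mixed up: the transformer and the heat sink are in each other's trays, and the relay module is still on its mounting rail. Put the transformer in the round tray, the heat sink in the square tray and the relay module (slide it along the slot to the rail's open end, then lift it out) lengthwise in the oblong tray, each upright in the middle of its tray and let go. Never tip a component over, and leave the solder spool and the screwdriver where they are.

Things in the scene. Friction and masses are not known exactly. Their poses are not given: they have to be found in the camera images.
- transformer: Ring-shaped copper-wound transformer: upright cylinder 52 mm in diameter, 42 mm high, about 0.3 kg. Origin at the centre of its underside, z up. Starts in the square tray. Grip it anywhere across the diameter.
- heatsink: Square bare-aluminium heat sink with upright fins, 50 x 50 mm (x, y), 42 mm high, about 0.16 kg. Origin at the centre of its underside, z up; the fins run along x. Starts in the round tray. Grip across either pair of flat sides.
- module: Grey relay module on a steel T-foot, 0.14 kg, 58 mm high. Origin: centre of the foot's underside, z up. Foot plate 44 (x) x 30 (y) mm, z 0 to 6; stem 44 x 14 mm, z 6 to 16; casing 44 (x) x 36 (y) mm, z 16 to 58. Starts captive in the rail's slot, its x along the rail's, its origin at rail x -75 to -10 mm; slides freely. Stands on its foot when set down. Grip the casing across y.
- round_tray: Low round black tray, fixed to the bench: 112 mm outside diameter at the rim, floor 3 mm thick, rim 10 mm high, wall 3 mm. Origin at the centre of its underside. The place of the transformer.
- square_tray: Low square black tray, fixed: 104 x 104 mm outside, floor 3 mm thick, rim 10 mm high, wall 3 mm. Origin at the centre of its underside. The place of the heat sink.
- oblong_tray: Low oblong black tray, fixed: 140 (x) x 76 mm (y) outside, floor 3 mm thick, rim 10 mm high, wall 3 mm. Origin at the centre of its underside. The place of the relay module, whose x goes along the tray's x, either way round. Empty at the start, and wide enough to park the transformer or the heat sink in.
- rail: Aluminium T-slot rail, fixed: 220 mm along x, 56 mm wide. Origin: centre of underside; x points to the open end. The module's foot stands on the slot floor, z = 6 mm. Lips (z 14.5 to 19.5 mm, 18 mm apart, channel below 34 mm wide) hold it down from x = -110 to +40 mm; x = +40 to +110 mm is an open landing, no lips or walls: the module lifts out once its origin is past x = +62 mm. End plate at -110.
- solder_spool: Bystander: white spool of solder standing upright, 52 mm in diameter, 40 mm high. Origin at the centre of its underside. Leave it where it is.
- screwdriver: Bystander: screwdriver 170 mm long lying on the bench along its x, handle to -x. Leave it where it is.
There are look-alikes about, which are no part of the job. Leave any blue look-alike of the module alone. Leave any red look-alike of the heatsink alone.

How it is judged:
At the end, for the whole second after the job is handed in: Transformer in round tray, heat sink in square tray, module in oblong tray: each within 15 mm of the tray's centre, on its floor (origin under 7 mm above the tray's), upright within 0.1 rad, let go, at rest; module x along the oblong tray's x within 0.35 rad (horizontal distance between transformer and round_tray below 0.015 m and z of transformer in the frame of round_tray between -0.001 and 0.007 m and angle between each of transformer, heatsink, module's own z axis and vertical below 0.1 rad and linear speed of each of transformer, heatsink, module below 0.02 m/s and angular speed of each of transformer, heatsink, module below 0.2 rad/s and contact force between each of transformer, heatsink, module and the fingers below 0.1 N and horizontal distance between heatsink and square_tray below 0.015 m and z of heatsink in the frame of square_tray between -0.001 and 0.007 m and horizontal distance between module and oblong_tray below 0.015 m and z of module in the frame of oblong_tray between -0.001 and 0.007 m and angle between the x axis of module and the x axis of oblong_tray, either way round below 0.35 rad); the robot touches nothing.
It fails at once if a component is tipped over (more than 0.7 rad) (angle between any of transformer, heatsink, module's own z axis and vertical above 0.7 rad).
It fails at once if the solder spool or the screwdriver is moved more than 25 mm (distance of any of solder_spool, screwdriver from where it was at the start of the episode above 0.025 m).
It also fails if it takes over 120 s, if anything falls off the work surface, if the arm or the gripper's body presses on something with over 40 N, if the wrist force passes 120 N, or if a joint passes its speed limit or range.

## Working session

There is one attempt and no reset: what is moved stays moved. The work goes in short steps, Python scripts to look and compute and a shell command to move; the robot and the scene stay as the last step left them, time stands still between calls to the robot, and variables do not carry over. Pictures are saved under pics/ and viewed, and the job is handed in when it is done.

```bash
ls; mkdir -p pics; python3 - <<'E'
from bench import bot
import cv2
print(bot.sense(), bot.tcp_to_grasp)
for n in ("top","side","wrist"):
    c=bot.camera(n)
    print(n,c["vfov"],c["cx"],c["cy"],c["rvec"],c["tvec"],[k for k in c])
    cv2.imwrite(f"pics/{n}0.png",c["img"][:,:,::-1])
    import numpy as np; np.savez(f"{n}0.npz",**{k:v for k,v in c.items()})
E
```

```text
pics
{'time_s': 0.0, 'joint_pos': array([ 9.26704067e-01,  1.81523553e-01,  1.60797429e+00, -2.59655574e-05,
        1.35380406e+00, -2.06267698e-01]), 'joint_vel': array([-0.00166047,  0.00227955,  0.00069343, -0.00102466, -0.00054067,
        0.0002629 ]), 'effort': array([-1.91040031e-03, -4.33845055e+01, -3.41855621e+01,  7.00907595e-02,
        3.85071826e-02, -9.25327868e-05]), 'position': array([0.24350002, 0.52043545, 0.30183617]), 'tool_rot': array([-3.40973532e-04,  2.17165174e-01,  9.76134497e-01, -7.83764064e-04]), 'wrist_force': array([ 0.48897283, -0.87333348,  0.0845742 ]), 'wrist_torque': array([ 0.07473015, -0.01512219,  0.00350857]), 'finger_gap': 0.08811566701167495} 0.0453
top 49.81320973726448 319.88432139935315 236.48634441079886 [ 2.16501118 -2.19312589  0.11009222] [0.01794718 0.51478701 1.08241867] ['img', 'z_map', 'vfov', 'cx', 'cy', 'rvec', 'tvec']
side 48.720644916658685 316.77251579586255 243.1844989156124 [ 2.39130108 -0.04494992  0.01678217] [-0.48696521  0.06154393  1.24351659] ['img', 'z_map', 'vfov', 'cx', 'cy', 'rvec', 'tvec']
wrist 68.02773883532518 319.91546841122545 236.61048448912246 [-2.45646742 -1.5622614  -0.20666072] [-0.57552528 -0.03586712  0.38892408] ['img', 'z_map', 'vfov', 'cx', 'cy', 'rvec', 'tvec']
```

View pics/top0.png

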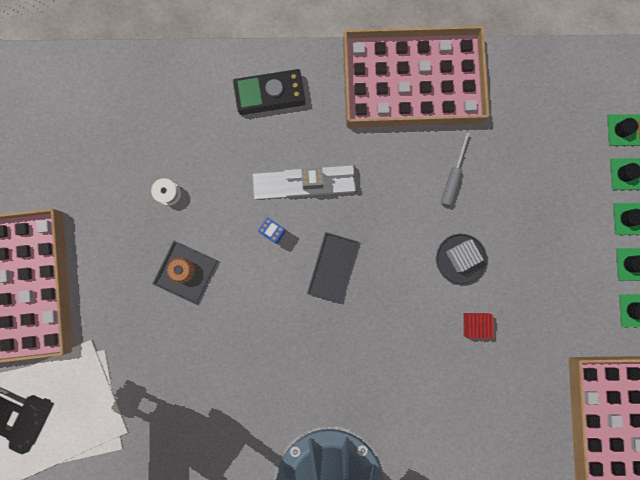

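View pics/side0.png

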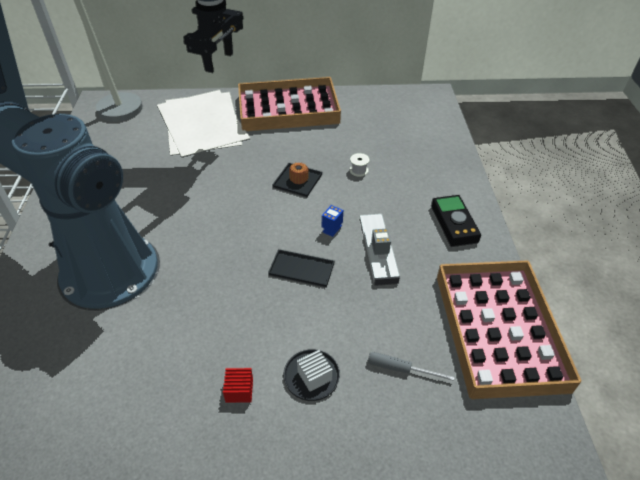

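View pics/wrist0.png

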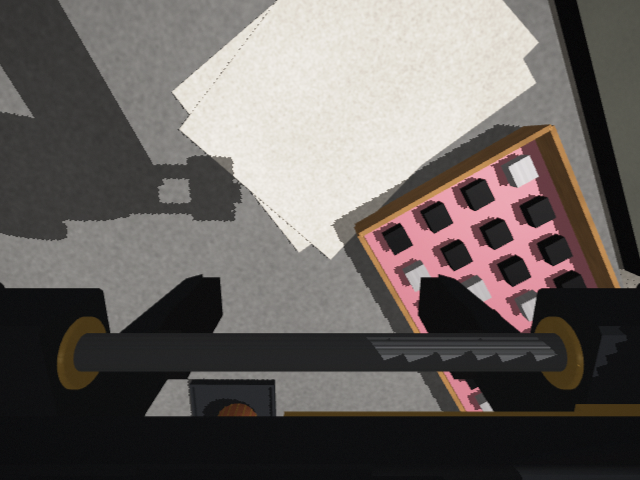

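The top view shows the transformer in the square tray (180,270), the heat sink in the round tray (463,257), the module on the rail (313,177), and the oblong tray (334,267). It also shows the spool (165,191), the screwdriver (455,180), and the blue (271,230) and red (479,325) look-alikes. Next I'll measure poses from the depth.

```bash
cat > h.py <<'E'
import numpy as np, cv2
def load(n):
    return dict(np.load(n+".npz"))
def world(c):
    f=240/np.tan(np.radians(float(c["vfov"]))/2)
    R=cv2.Rodrigues(c["rvec"])[0]; t=c["tvec"]
    v,u=np.mgrid[0:480,0:640]; z=c["z_map"].astype(float)
    P=np.stack([(u-c["cx"])/f*z,(v-c["cy"])/f*z,z],-1)
    W=(P-t)@R
    W[z==0]=np.nan
    return W
def proj(c,X):
    f=240/np.tan(np.radians(float(c["vfov"]))/2)
    K=np.array([[f,0,float(c["cx"])],[0,f,float(c["cy"])],[0,0,1]])
    return cv2.projectPoints(np.atleast_2d(X).astype(float),c["rvec"],c["tvec"],K,None)[0][:,0]
E
python3 - <<'E'
from h import *
c=load("top0");W=world(c)
s=load("side0");S=world(s)
print(np.nanmedian(W[330:340,300:400,2]),np.nanmedian(S[320:340,180:220,2]))
im=c["img"][:,:,::-1]
cv2.imwrite("pics/rail0.png",cv2.resize(im[155:215,240:370],None,fx=6,fy=6,interpolation=cv2.INTER_CUBIC))
im=s["img"][:,:,::-1]
cv2.imwrite("pics/rails0.png",cv2.resize(im[200:300,260:420],None,fx=5,fy=5,interpolation=cv2.INTER_CUBIC))
def rep(name,W,r0,r1,c0,c1,z0,z1):
    p=W[r0:r1,c0:c1].reshape(-1,3); p=p[(p[:,2]>z0)&(p[:,2]<z1)]
    if len(p)<5: print(name,len(p));return
    (x,y),(a,b),ang=cv2.minAreaRect((p[:,:2]*1000).astype(np.float32))
    print(name,len(p),"c",round(x,1),round(y,1),"size",round(a,1),round(b,1),"ang",round(ang,1),"mean",(p.mean(0)*1000).round(1))
rep("module",W,155,200,295,330,.055,.08)
rep("rail lips",W,155,210,245,365,.012,.024)
rep("rail all",W,155,210,245,365,.003,.024)
rep("transf",W,250,290,160,200,.035,.06)
rep("heat",W,235,280,440,490,.035,.06)
rep("spool",W,175,210,145,185,.03,.06)
rep("sq",W,235,310,145,225,.006,.013)
rep("sq all",W,235,310,145,225,.0015,.1)
rep("round",W,225,290,430,495,.006,.013)
rep("round all",W,225,290,430,495,.0015,.1)
rep("obl",W,225,310,300,365,.006,.013)
rep("obl all",W,225,310,300,365,.0015,.1)
rep("blue",W,215,250,255,300,.04,.08)
rep("red",W,310,345,460,500,.03,.08)
rep("screw",W,125,215,435,475,.005,.05)
E
```

```text
-0.0004090639044768634 -0.0009734427354079759
module 370 c 637.2 27.4 size 36.5 43.7 ang 3.1 mean [636.8  27.4  63.3]
rail lips 1044 c 638.2 9.4 size 57.2 155.3 ang 3.5 mean [635.6   4.   18.7]
rail all 2232 c 637.8 42.1 size 255.2 120.6 ang 89.3 mean [634.5  42.   11.7]
transf 476 c 447.3 308.3 size 50.9 51.2 ang 70.4 mean [447.1 307.1  41.9]
heat 454 c 470.3 -294.7 size 50.0 51.6 ang 27.4 mean [ 469.9 -294.1   42.6]
spool 472 c 615.5 342.8 size 50.3 50.8 ang 10.9 mean [616.2 342.8  38.9]
sq 315 c 443.8 304.7 size 105.3 104.0 ang 64.4 mean [441.9 306.7   8.7]
sq all 2233 c 444.0 305.1 size 173.2 159.9 ang 89.3 mean [442.8 303.8  12.8]
round 334 c 466.1 -296.1 size 115.2 112.8 ang 89.2 mean [ 465.2 -297.5    8.8]
round all 2191 c 468.6 -298.1 size 142.8 139.7 ang 89.2 mean [ 465.4 -293.9   14.7]
obl 336 c 445.0 -29.2 size 107.1 140.2 ang 72.8 mean [450.6 -15.7   8.7]
obl all 2166 c 450.8 -14.5 size 139.9 182.2 ang 89.2 mean [449.  -14.6   4.1]
blue 385 c 528.1 113.9 size 44.1 35.9 ang 55.3 mean [527.6 113.2  56.7]
red 535 c 322.9 -318.7 size 51.3 49.7 ang 87.8 mean [ 323.2 -319.1   38.8]
screw 579 c 664.9 -292.9 size 64.8 179.5 ang 69.4 mean [ 635.5 -279.5   19.9]
```

```bash
python3 - <<'E'
from h import *
s=load("side0");S=world(s)
def rep(name,W,r0,r1,c0,c1,z0,z1):
    p=W[r0:r1,c0:c1].reshape(-1,3); p=p[(p[:,2]>z0)&(p[:,2]<z1)]
    if len(p)<5: print(name,len(p));return
    (x,y),(a,b),ang=cv2.minAreaRect((p[:,:2]*1000).astype(np.float32))
    print(name,len(p),"c",round(x,1),round(y,1),"size",round(a,1),round(b,1),"ang",round(ang,1),"mean",(p.mean(0)*1000).round(1))
rep("module",S,215,260,365,400,.06,.08)
rep("lips",S,205,290,350,405,.012,.024)
rep("transf",S,155,195,280,320,.040,.06)
rep("heat",S,340,400,285,345,.040,.06)
rep("sq",S,155,200,268,326,.006,.013)
rep("sqall",S,155,200,268,326,.0015,.1)
rep("round",S,340,405,280,345,.006,.013)
rep("roundall",S,340,405,280,345,.0015,.1)
rep("obl",S,245,292,262,340,.006,.013)
rep("oblall",S,245,292,262,340,.0015,.1)
E
```

```text
module 220 c 637.7 25.5 size 36.8 47.8 ang 2.8 mean [637.6  25.   63. ]
lips 691 c 638.1 19.5 size 56.9 187.1 ang 3.1 mean [636.1 -15.7  18.3]
transf 144 c 447.8 306.7 size 49.3 44.8 ang 75.5 mean [448.1 304.1  42.9]
heat 423 c 470.7 -295.8 size 50.4 51.7 ang 27.6 mean [ 470.8 -296.    43.3]
sq 190 c 437.6 306.7 size 111.7 122.6 ang 64.1 mean [445.2 292.5   8.7]
sqall 1006 c 441.3 318.0 size 192.6 162.6 ang 88.7 mean [442.4 299.4  14.2]
round 350 c 464.9 -294.8 size 110.2 110.0 ang 69.2 mean [ 465.7 -296.5    8.9]
roundall 2049 c 467.7 -283.9 size 143.5 131.3 ang 88.0 mean [ 466.  -298.5   18.3]
obl 284 c 449.8 -16.2 size 80.3 140.5 ang 72.2 mean [448.9 -17.1   8.6]
oblall 1301 c 447.9 -12.5 size 143.1 185.1 ang 88.0 mean [449.7 -13.5   4.4]
```

View pics/rail0.png

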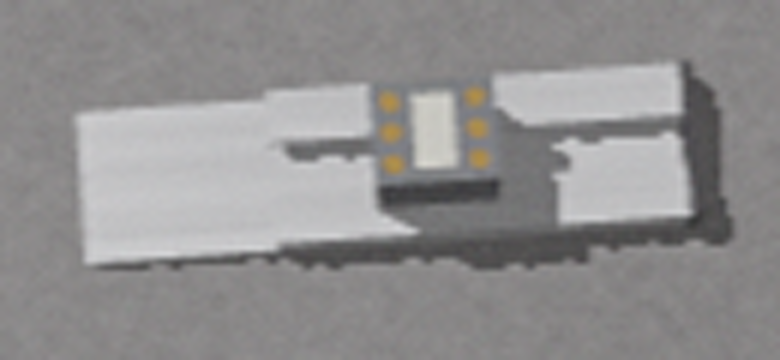

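View pics/rails0.png

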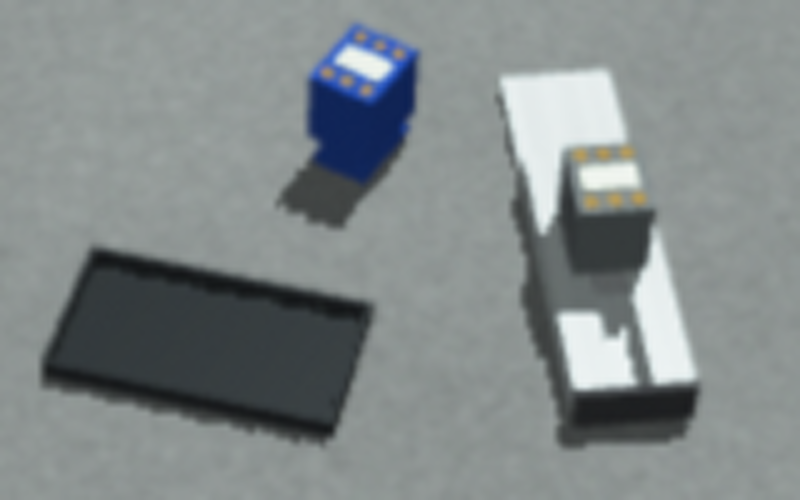

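```bash
cat > ov.py <<'E'
from h import *
def box(cx,cy,yaw,lx,ly,z,ox=0,oy=0):
    a=np.radians(yaw);R=np.array([[np.cos(a),-np.sin(a)],[np.sin(a),np.cos(a)]])
    p=np.array([[-lx,-ly],[lx,-ly],[lx,ly],[-lx,ly]])/2+[ox,oy]
    return np.c_[p@R.T+[cx,cy],np.full(4,z)]
def circ(cx,cy,d,z):
    t=np.linspace(0,2*np.pi,48);return np.c_[cx+d/2*np.cos(t),cy+d/2*np.sin(t),np.full(48,z)]
def draw(c,shapes,roi,k,fn):
    r0,r1,c0,c1=roi
    im=cv2.resize(np.ascontiguousarray(c["img"][r0:r1,c0:c1,::-1]),None,fx=k,fy=k,interpolation=cv2.INTER_CUBIC)
    for X in shapes:
        q=((proj(c,X/1000.)-[c0,r0]+.5)*k).astype(np.int32)
        cv2.polylines(im,[q],True,(0,255,0),1)
    cv2.imwrite(fn,im)
E
python3 - <<'E'
from ov import *
SH=[box(636.2,44.3,93.3,220,56,6),box(636.2,44.3,93.3,150,56,19.5,-35),box(637.3,26.8,93.1,44,36,64),
 box(443.8,304.7,64.4,104,104,10),circ(447.3,307,52,45),circ(465.5,-295.5,112,10),box(470.4,-295.2,27.5,50,50,45),
 box(449.8,-16.2,-17.8,140,76,10)]
for n in("top","side"):
    c=load(n+"0")
    draw(c,SH,(150,315,145,365) if n=="top" else (145,300,260,410),3.6 if n=="top" else 3.8,f"pics/ov_{n}.png")
    draw(c,SH,(220,300,420,510) if n=="top" else (335,410,275,350),7,f"pics/ovr_{n}.png")
E
```

```text
(no output)
```

View pics/ov_top.png

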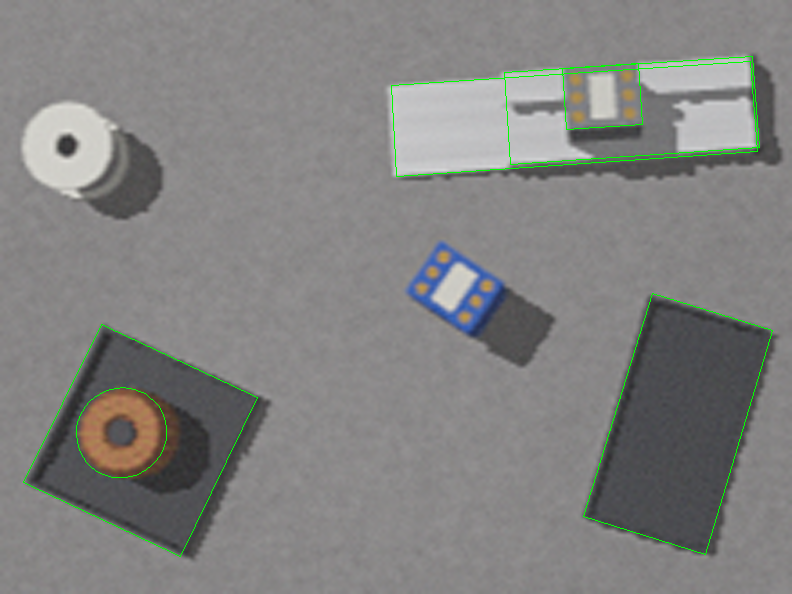

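View pics/ov_side.png

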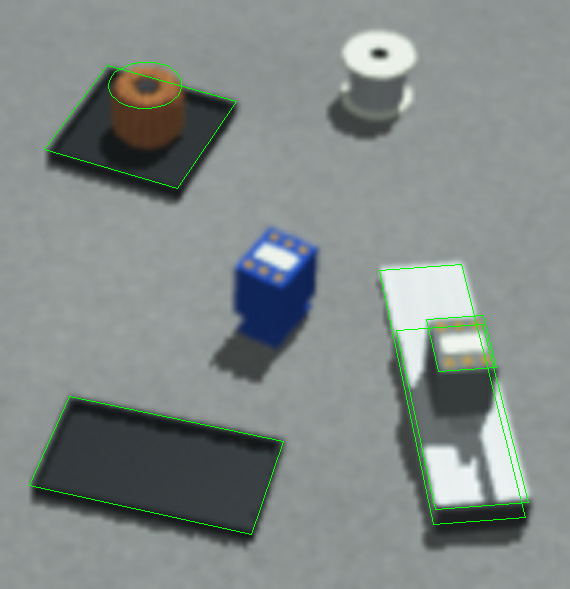

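View pics/ovr_top.png

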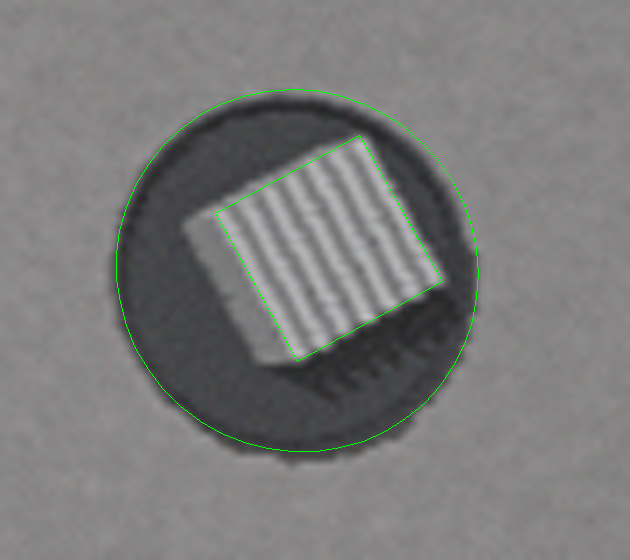

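Overlays line up with every outline, so the poses hold to about 1–2 mm. The rail's open end points to +y. First: hover over the transformer.

```bash
python3 -m handwheel '[{"delta_pos":[34,-36,-26],"turn":[0,0,0]},{"delta_pos":[68,-71,-53],"turn":[0,0,0]},{"delta_pos":[102,-107,-80],"turn":[0,0,0]},{"delta_pos":[136,-142,-107],"turn":[0,0,0]},{"delta_pos":[170,-178,-134],"turn":[0,0,0]},{"delta_pos":[204,-213,-160],"turn":[0,0,0]},{"delta_pos":[204,-213,-160],"turn":[0,0,0]}]' 88 25; python3 - <<'E'
from bench import bot
import cv2
cv2.imwrite("pics/w1.png",bot.camera("wrist")["img"][:,:,::-1])
E
```

```text
time_s: 1.02
position: [0.4485, 0.305, 0.1405]
tool_rot: [-0.002, 0.219, 0.976, -0.001]
wrist_force: [-0.1, 0.1, 1.0]
finger_gap: 0.0877
```

View pics/w1.png

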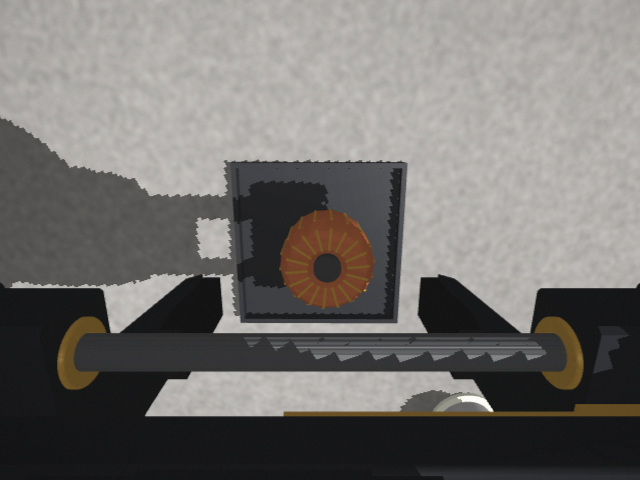

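The wrist view has the transformer centred between the fingers (327,265). Descending and gripping.

```bash
python3 -m handwheel '[{"delta_pos":[-1,2,-20],"turn":[0,0,0]},{"delta_pos":[-1,2,-40],"turn":[0,0,0]},{"delta_pos":[-1,2,-60],"turn":[0,0,0]},{"delta_pos":[-1,2,-61],"turn":[0,0,0]}]' 88 25; python3 -m handwheel '[{"delta_pos":[0,0,0],"turn":[0,0,0]},{"delta_pos":[0,0,0],"turn":[0,0,0]},{"delta_pos":[0,0,0],"turn":[0,0,0]},{"delta_pos":[0,0,0],"turn":[0,0,0]},{"delta_pos":[0,0,0],"turn":[0,0,0]},{"delta_pos":[0,0,0],"turn":[0,0,0]}]' 40 25
```

```text
time_s: 1.58
position: [0.4452, 0.3106, 0.0811]
tool_rot: [-0.001, 0.216, 0.976, -0.001]
wrist_force: [1.3, -1.2, 0.2]
finger_gap: 0.088
time_s: 2.33
position: [0.447, 0.3099, 0.0822]
tool_rot: [0.0, 0.217, 0.976, 0.0]
wrist_force: [-1.8, -0.2, 5.4]
finger_gap: 0.0514
```

```bash
python3 -m handwheel '[{"delta_pos":[0,0,30],"turn":[0,0,0]},{"delta_pos":[0,0,65],"turn":[0,0,0]},{"delta_pos":[0,0,100],"turn":[0,0,0]},{"delta_pos":[0,0,100],"turn":[0,0,0]}]' 40 25; python3 -m handwheel '[{"delta_pos":[0,-40,0],"turn":[0,0,0]},{"delta_pos":[0,-90,0],"turn":[0,0,0]},{"delta_pos":[0,-140,0],"turn":[0,0,0]},{"delta_pos":[1,-190,0],"turn":[0,0,0]},{"delta_pos":[1,-240,0],"turn":[0,0,0]},{"delta_pos":[1,-290,0],"turn":[0,0,0]},{"delta_pos":[1,-325,0],"turn":[0,0,0]},{"delta_pos":[1,-325,0],"turn":[0,0,0]}]' 40 25;  python3 -m handwheel '[{"delta_pos":[0,0,-25],"turn":[0,0,0]},{"delta_pos":[0,0,-50],"turn":[0,0,0]},{"delta_pos":[0,0,-75],"turn":[0,0,0]},{"delta_pos":[0,0,-92],"turn":[0,0,0]},{"delta_pos":[0,0,-96],"turn":[0,0,0]},{"delta_pos":[0,0,-99],"turn":[0,0,0]},{"delta_pos":[0,0,-99],"turn":[0,0,0]},{"delta_pos":[0,0,-99],"turn":[0,0,0]}]' 40 25
```

```text
time_s: 2.82
position: [0.4482, 0.3104, 0.1838]
tool_rot: [0.002, 0.217, 0.976, 0.001]
wrist_force: [0.9, 0.5, -2.8]
finger_gap: 0.0516
time_s: 3.82
position: [0.4468, -0.017, 0.1799]
tool_rot: [-0.001, 0.219, 0.976, -0.0]
wrist_force: [1.1, 0.5, -2.1]
finger_gap: 0.0512
time_s: 4.82
position: [0.4482, -0.0153, 0.0833]
tool_rot: [0.001, 0.217, 0.976, -0.0]
wrist_force: [0.1, 0.3, -1.8]
finger_gap: 0.0511
```

```bash
python3 -m handwheel '[{"delta_pos":[0,0,-1],"turn":[0,0,0]},{"delta_pos":[0,0,-1],"turn":[0,0,0]},{"delta_pos":[0,0,-1],"turn":[0,0,0]}]' 40 25; python3 -m handwheel '[{"delta_pos":[0,0,0],"turn":[0,0,0]},{"delta_pos":[0,0,0],"turn":[0,0,0]},{"delta_pos":[0,0,0],"turn":[0,0,0]},{"delta_pos":[0,0,0],"turn":[0,0,0]}]' 88 25; python3 -m handwheel '[{"delta_pos":[0,0,25],"turn":[0,0,0]},{"delta_pos":[0,0,60],"turn":[0,0,0]},{"delta_pos":[0,0,100],"turn":[0,0,0]},{"delta_pos":[0,0,100],"turn":[0,0,0]}]'; python3 - <<'E'
from bench import bot
import cv2
cv2.imwrite("pics/w2.png",bot.camera("side")["img"][:,:,::-1])
E
```

```text
time_s: 5.2
position: [0.4482, -0.0154, 0.0822]
tool_rot: [0.0, 0.217, 0.976, -0.0]
wrist_force: [-0.5, 1.6, 2.9]
finger_gap: 0.0514
time_s: 5.7
position: [0.4477, -0.0152, 0.0816]
tool_rot: [-0.0, 0.217, 0.976, 0.0]
wrist_force: [-0.4, -0.0, 0.1]
finger_gap: 0.0875
time_s: 6.2
position: [0.4497, -0.0158, 0.1846]
tool_rot: [0.003, 0.217, 0.976, -0.0]
wrist_force: [0.1, -0.5, -0.6]
finger_gap: 0.088
```

View pics/w2.png

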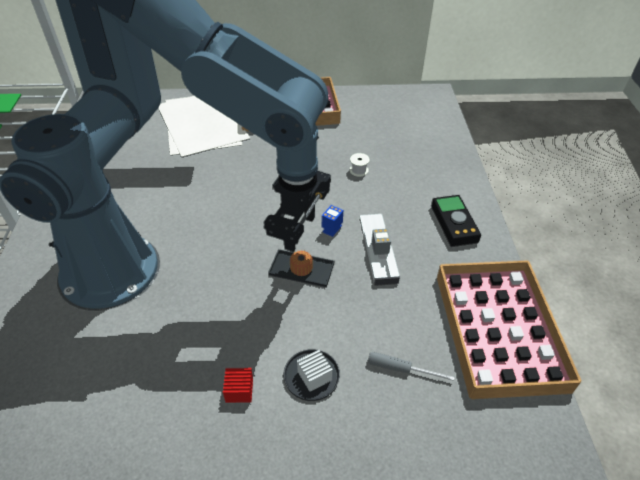

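The transformer stands upright in the oblong tray (301,264). Next is the heat sink, jaw yaw −37.5°.

```bash
python3 -m handwheel '[{"delta_pos":[4,-45,0],"turn":[0,0,-6]},{"delta_pos":[8,-95,0],"turn":[0,0,-13]},{"delta_pos":[12,-145,0],"turn":[0,0,-20]},{"delta_pos":[16,-195,0],"turn":[0,0,-27]},{"delta_pos":[20,-245,0],"turn":[0,0,-34]},{"delta_pos":[22,-280,0],"turn":[0,0,-37.5]},{"delta_pos":[22,-280,-30],"turn":[0,0,-37.5]},{"delta_pos":[22,-280,-30],"turn":[0,0,-37.5]}]' 88 25;  python3 - <<'E'
from bench import bot
import cv2
cv2.imwrite("pics/w3.png",bot.camera("wrist")["img"][:,:,::-1])
s=bot.sense();print(s["position"],s["tool_rot"])
E
```

```text
time_s: 7.25
position: [0.4676, -0.2937, 0.1477]
tool_rot: [-0.004, 0.52, 0.854, 0.001]
wrist_force: [-0.2, 0.2, -0.2]
finger_gap: 0.0882
[ 0.46841429 -0.29398618  0.14932017] [-2.70980060e-03  5.19464199e-01  8.54487660e-01  6.64947011e-04]
```

View pics/w3.png

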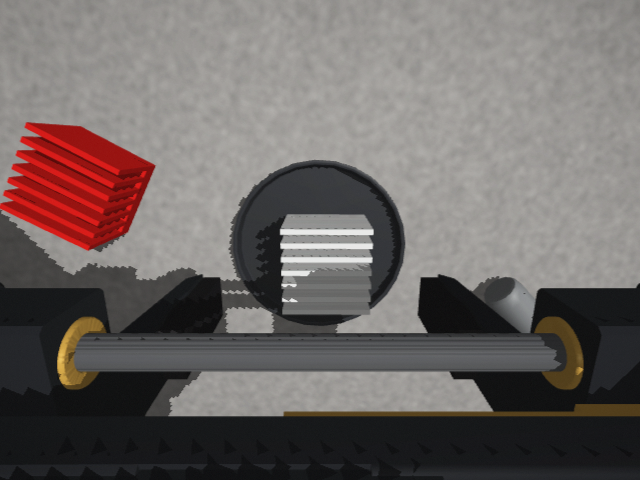

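The heat sink is square to the jaws and centred at (326,265). The screwdriver handle at (510,300) is outside the fingers' reach. Descend, grip, lift.

```bash
python3 -m handwheel '[{"delta_pos":[0,0,-20],"turn":[0,0,0]},{"delta_pos":[0,0,-45],"turn":[0,0,0]},{"delta_pos":[0,0,-65],"turn":[0,0,0]},{"delta_pos":[0,0,-71],"turn":[0,0,0]},{"delta_pos":[0,0,-71],"turn":[0,0,0]}]' 88 25; python3 -m handwheel '[{"delta_pos":[0,0,0],"turn":[0,0,0]},{"delta_pos":[0,0,0],"turn":[0,0,0]},{"delta_pos":[0,0,0],"turn":[0,0,0]},{"delta_pos":[0,0,0],"turn":[0,0,0]},{"delta_pos":[0,0,0],"turn":[0,0,0]},{"delta_pos":[0,0,0],"turn":[0,0,0]}]' 40 25;python3 -m handwheel '[{"delta_pos":[0,0,25],"turn":[0,0,0]},{"delta_pos":[0,0,60],"turn":[0,0,0]},{"delta_pos":[0,0,100],"turn":[0,0,0]},{"delta_pos":[0,0,100],"turn":[0,0,0]},{"delta_pos":[0,0,100],"turn":[0,0,0]}]' 
```

```text
time_s: 7.92
position: [0.47, -0.2949, 0.0811]
tool_rot: [-0.0, 0.519, 0.855, -0.0]
wrist_force: [0.4, -0.1, -0.8]
finger_gap: 0.0878
time_s: 8.68
position: [0.47, -0.2953, 0.081]
tool_rot: [0.0, 0.519, 0.855, 0.0]
wrist_force: [0.9, 0.1, 3.1]
finger_gap: 0.0497
time_s: 9.3
position: [0.4691, -0.2947, 0.1794]
tool_rot: [-0.001, 0.519, 0.855, 0.0]
wrist_force: [-0.8, -0.1, -2.0]
finger_gap: 0.0496
```

```bash
python3 -m handwheel '[{"delta_pos":[-2,30,0],"turn":[0,0,0]},{"delta_pos":[-4,80,0],"turn":[0,0,5]},{"delta_pos":[-6,130,0],"turn":[0,0,10]},{"delta_pos":[-8,180,0],"turn":[0,0,15]},{"delta_pos":[-10,230,0],"turn":[0,0,20]},{"delta_pos":[-12,280,0],"turn":[0,0,25]},{"delta_pos":[-14,330,0],"turn":[0,0,30]},{"delta_pos":[-16,380,0],"turn":[0,0,35]}]'; python3 -m handwheel '[{"delta_pos":[-2,50,0],"turn":[0,0,2]},{"delta_pos":[-4,100,0],"turn":[0,0,2]},{"delta_pos":[-6,150,0],"turn":[0,0,2]},{"delta_pos":[-8,190,0],"turn":[0,0,2]},{"delta_pos":[-10,220,0],"turn":[0,0,2]},{"delta_pos":[-10,220,0],"turn":[0,0,2]},{"delta_pos":[-10,220,0],"turn":[0,0,2]}]'; python3 -m handwheel '[{"delta_pos":[0,0,-25],"turn":[0,0,0]},{"delta_pos":[0,0,-50],"turn":[0,0,0]},{"delta_pos":[0,0,-75],"turn":[0,0,0]},{"delta_pos":[0,0,-92],"turn":[0,0,0]},{"delta_pos":[0,0,-98],"turn":[0,0,0]},{"delta_pos":[0,0,-100],"turn":[0,0,0]},{"delta_pos":[0,0,-100],"turn":[0,0,0]},{"delta_pos":[0,0,-100],"turn":[0,0,0]}]'
```

```text
time_s: 10.3
position: [0.4522, 0.0864, 0.1787]
tool_rot: [-0.002, 0.237, 0.971, -0.0]
wrist_force: [1.2, -0.3, -2.4]
finger_gap: 0.0499
time_s: 11.18
position: [0.4428, 0.304, 0.179]
tool_rot: [-0.001, 0.221, 0.975, -0.001]
wrist_force: [0.1, 0.3, -2.6]
finger_gap: 0.0495
time_s: 12.18
position: [0.4442, 0.3051, 0.0814]
tool_rot: [0.001, 0.221, 0.975, 0.0]
wrist_force: [-0.8, 0.4, -2.3]
finger_gap: 0.0498
```

```bash
python3 -m handwheel '[{"delta_pos":[0,0,-1],"turn":[0,0,0]},{"delta_pos":[0,0,-1],"turn":[0,0,0]},{"delta_pos":[0,0,-1],"turn":[0,0,0]}]'; 
```

```text
time_s: 12.55
position: [0.4443, 0.3051, 0.081]
tool_rot: [0.001, 0.221, 0.975, 0.0]
wrist_force: [-2.7, -1.0, 6.8]
finger_gap: 0.0496
```

Contact is felt (6.8 N). Release, lift and look.

```bash
python3 -m handwheel '[{"delta_pos":[0,0,0],"turn":[0,0,0]},{"delta_pos":[0,0,0],"turn":[0,0,0]},{"delta_pos":[0,0,0],"turn":[0,0,0]},{"delta_pos":[0,0,0],"turn":[0,0,0]}]' 88 25; python3 -m handwheel '[{"delta_pos":[0,0,25],"turn":[0,0,0]},{"delta_pos":[0,0,60],"turn":[0,0,0]},{"delta_pos":[0,0,101],"turn":[0,0,0]},{"delta_pos":[0,-40,101],"turn":[0,0,0]},{"delta_pos":[0,-90,101],"turn":[0,0,0]},{"delta_pos":[0,-140,101],"turn":[0,0,0]},{"delta_pos":[0,-170,101],"turn":[0,0,0]},{"delta_pos":[0,-170,101],"turn":[0,0,0]}]'; cat > look.py <<'E'
import sys
from bench import bot
import numpy as np,cv2
for n in sys.argv[2:]:
    c=bot.camera(n); np.savez(f"{n}{sys.argv[1]}.npz",**c); cv2.imwrite(f"pics/{n}{sys.argv[1]}.png",c["img"][:,:,::-1])
E
python3 look.py 4 top side; python3 - <<'E'
from ov import *
def rep(name,W,z0,z1,cx,cy,r=45):
    p=W.reshape(-1,3); p=p[(p[:,2]>z0)&(p[:,2]<z1)&(np.hypot(p[:,0]-cx/1e3,p[:,1]-cy/1e3)<r/1e3)]
    if len(p)<5: print(name,len(p));return
    (x,y),(a,b),ang=cv2.minAreaRect((p[:,:2]*1000).astype(np.float32))
    print(name,len(p),"c",round(x,1),round(y,1),"size",round(a,1),round(b,1),"ang",round(ang,1),"z",(p[:,2].mean()*1000).round(1))
for n in("top4","side4"):
    W=world(load(n)); rep("heat "+n,W,.038,.05,444,305); rep("tr "+n,W,.038,.05,449,-16)
E
```

```text
time_s: 13.05
position: [0.4437, 0.3048, 0.0796]
tool_rot: [-0.0, 0.221, 0.975, -0.0]
wrist_force: [0.2, -0.4, 0.4]
finger_gap: 0.087
time_s: 14.05
position: [0.4439, 0.1334, 0.1808]
tool_rot: [0.0, 0.223, 0.975, -0.0]
wrist_force: [-0.2, -0.2, -0.6]
finger_gap: 0.0878
heat top4 120 c 447.6 314.3 size 29.6 50.2 ang 63.6 z 43.5
tr top4 422 c 448.4 -16.8 size 47.4 49.0 ang 44.2 z 42.8
heat side4 27 c 434.0 285.9 size 40.9 39.9 ang 2.7 z 42.5
tr side4 275 c 449.4 -20.3 size 46.7 47.5 ang 64.9 z 42.2
```

View pics/top4.png

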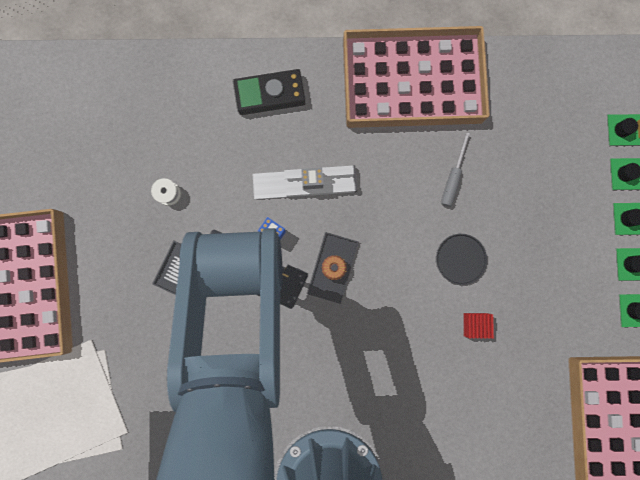

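The heat sink is in the square tray, partly hidden by the arm at (175,270). The transformer is at (334,267), at world (448.5,-17). Fetching it for the round tray.

```bash
python3 -m handwheel '[{"delta_pos":[2,-50,0],"turn":[0,0,0]},{"delta_pos":[4,-100,0],"turn":[0,0,0]},{"delta_pos":[4.5,-152,0],"turn":[0,0,0]},{"delta_pos":[4.5,-152,-30],"turn":[0,0,0]},{"delta_pos":[4.5,-152,-65],"turn":[0,0,0]},{"delta_pos":[4.5,-152,-90],"turn":[0,0,0]},{"delta_pos":[4.5,-152,-100],"turn":[0,0,0]},{"delta_pos":[4.5,-152,-100],"turn":[0,0,0]}]' 88 25; python3 -m handwheel '[{"delta_pos":[0,0,0],"turn":[0,0,0]},{"delta_pos":[0,0,0],"turn":[0,0,0]},{"delta_pos":[0,0,0],"turn":[0,0,0]},{"delta_pos":[0,0,0],"turn":[0,0,0]},{"delta_pos":[0,0,0],"turn":[0,0,0]},{"delta_pos":[0,0,0],"turn":[0,0,0]}]' 40 25;python3 -m handwheel '[{"delta_pos":[0,0,25],"turn":[0,0,0]},{"delta_pos":[0,0,60],"turn":[0,0,0]},{"delta_pos":[0,0,100],"turn":[0,0,0]},{"delta_pos":[0,0,100],"turn":[0,0,0]},{"delta_pos":[0,0,100],"turn":[0,0,0]}]' 
```

```text
time_s: 15.15
position: [0.4483, -0.0164, 0.0804]
tool_rot: [-0.001, 0.221, 0.975, 0.0]
wrist_force: [0.3, -0.6, -0.0]
finger_gap: 0.0879
time_s: 15.9
position: [0.4486, -0.0172, 0.0811]
tool_rot: [0.0, 0.222, 0.975, 0.0]
wrist_force: [0.0, 0.4, 6.1]
finger_gap: 0.0512
time_s: 16.52
position: [0.4474, -0.017, 0.1795]
tool_rot: [-0.001, 0.221, 0.975, 0.0]
wrist_force: [-0.5, 0.2, -2.9]
finger_gap: 0.0514
```

```bash
python3 -m handwheel '[{"delta_pos":[3,-40,0],"turn":[0,0,0]},{"delta_pos":[6,-90,0],"turn":[0,0,0]},{"delta_pos":[9,-140,0],"turn":[0,0,0]},{"delta_pos":[12,-190,0],"turn":[0,0,0]},{"delta_pos":[15,-240,0],"turn":[0,0,0]},{"delta_pos":[17,-278,0],"turn":[0,0,0]},{"delta_pos":[17,-278,0],"turn":[0,0,0]},{"delta_pos":[17,-278,0],"turn":[0,0,0]}]'; python3 -m handwheel '[{"delta_pos":[0,0,-25],"turn":[0,0,0]},{"delta_pos":[0,0,-50],"turn":[0,0,0]},{"delta_pos":[0,0,-75],"turn":[0,0,0]},{"delta_pos":[0,0,-92],"turn":[0,0,0]},{"delta_pos":[0,0,-98],"turn":[0,0,0]},{"delta_pos":[0,0,-100],"turn":[0,0,0]},{"delta_pos":[0,0,-100.5],"turn":[0,0,0]},{"delta_pos":[0,0,-100.5],"turn":[0,0,0]}]'
```

```text
time_s: 17.52
position: [0.4642, -0.294, 0.1785]
tool_rot: [-0.002, 0.222, 0.975, 0.001]
wrist_force: [-0.0, 0.1, -2.6]
finger_gap: 0.0512
time_s: 18.52
position: [0.4658, -0.2955, 0.0812]
tool_rot: [0.001, 0.221, 0.975, -0.0]
wrist_force: [-0.7, 2.0, 3.7]
finger_gap: 0.0513
```

```bash
python3 -m handwheel '[{"delta_pos":[0,0,0],"turn":[0,0,0]},{"delta_pos":[0,0,0],"turn":[0,0,0]},{"delta_pos":[0,0,0],"turn":[0,0,0]},{"delta_pos":[0,0,0],"turn":[0,0,0]}]' 88 25; python3 -m handwheel '[{"delta_pos":[0,0,25],"turn":[0,0,0]},{"delta_pos":[0,0,60],"turn":[0,0,0]},{"delta_pos":[0,0,105],"turn":[0,0,0]},{"delta_pos":[10,40,119.5],"turn":[0,0,-8]},{"delta_pos":[40,80,119.5],"turn":[0,0,-16]},{"delta_pos":[70,125,119.5],"turn":[0,0,-25]},{"delta_pos":[100,170,119.5],"turn":[0,0,-34]},{"delta_pos":[130,215,119.5],"turn":[0,0,-43]}]'; python3 -m handwheel '[{"delta_pos":[20,45,0],"turn":[0,0,-9]},{"delta_pos":[35,85,0],"turn":[0,0,-18.2]},{"delta_pos":[42,107,0],"turn":[0,0,-18.2]},{"delta_pos":[42,107,0],"turn":[0,0,-18.2]},{"delta_pos":[42,107,0],"turn":[0,0,-18.2]}]'
python3 look.py 5 top side wrist; python3 - <<'E'
from ov import *
from bench import bot
s=bot.sense();print(s["position"],s["tool_rot"])
def rep(name,W,z0,z1,cx,cy,r=45):
    p=W.reshape(-1,3); p=p[(p[:,2]>z0)&(p[:,2]<z1)&(np.hypot(p[:,0]-cx/1e3,p[:,1]-cy/1e3)<r/1e3)]
    if len(p)<5: print(name,len(p));return
    (x,y),(a,b),ang=cv2.minAreaRect((p[:,:2]*1000).astype(np.float32))
    print(name,len(p),"c",round(x,1),round(y,1),"size",round(a,1),round(b,1),"ang",round(ang,1),"z",(p[:,2].mean()*1000).round(1))
for n in("top5","side5"):
    W=world(load(n)); rep("heat "+n,W,.038,.05,444,305); rep("tr "+n,W,.038,.05,465,-295)
W=world(load("wrist5")); rep("mod wrist",W,.055,.075,637,27)
E
```

```text
time_s: 19.02
position: [0.4652, -0.2953, 0.0802]
tool_rot: [-0.0, 0.221, 0.975, -0.0]
wrist_force: [-0.3, 0.4, -0.5]
finger_gap: 0.0874
time_s: 20.02
position: [0.5961, -0.0787, 0.1998]
tool_rot: [0.0, 0.566, 0.825, -0.0]
wrist_force: [0.3, -0.3, 0.4]
finger_gap: 0.088
time_s: 20.65
position: [0.6369, 0.0255, 0.1996]
tool_rot: [-0.0, 0.687, 0.727, -0.0]
wrist_force: [0.4, -0.3, 0.4]
finger_gap: 0.0881
[0.63704779 0.02522827 0.19976773] [ 4.48015795e-05  6.87378430e-01  7.26299439e-01 -1.30473444e-04]
heat top5 289 c 443.3 305.0 size 51.0 50.4 ang 64.1 z 43.4
tr top5 429 c 465.1 -295.1 size 47.7 50.4 ang 63.5 z 43.1
heat side5 205 c 443.8 303.2 size 56.5 53.4 ang 64.7 z 42.1
tr side5 434 c 466.0 -297.8 size 49.1 48.4 ang 88.7 z 42.3
mod wrist 3857 c 639.5 28.4 size 36.0 44.4 ang 3.2 z 64.4
```

View pics/top5.png

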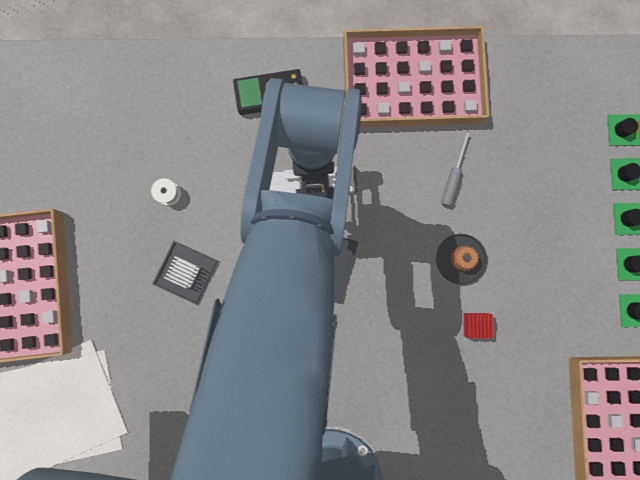

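View pics/wrist5.png

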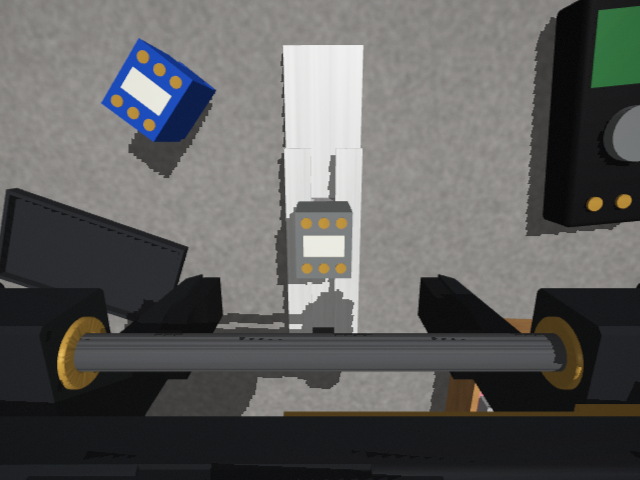

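Both parts are centred in their trays by the numbers. The wrist view shows the module between the fingers (323,245), with the open landing ahead at +y (320,95). Descending onto the module and gripping gently.

```bash
python3 -m handwheel '[{"delta_pos":[0.5,0,-30],"turn":[0,0,0]},{"delta_pos":[0.5,0,-65],"turn":[0,0,0]},{"delta_pos":[0.5,0,-95],"turn":[0,0,0]},{"delta_pos":[0.5,0,-108],"turn":[0,0,0]},{"delta_pos":[0.5,0,-110],"turn":[0,0,0]},{"delta_pos":[0.5,0,-110],"turn":[0,0,0]},{"delta_pos":[0.5,0,-110],"turn":[0,0,0]}]'; python3 -m handwheel '[{"delta_pos":[0,0,0],"turn":[0,0,0]},{"delta_pos":[0,0,0],"turn":[0,0,0]},{"delta_pos":[0,0,0],"turn":[0,0,0]},{"delta_pos":[0,0,0],"turn":[0,0,0]},{"delta_pos":[0,0,0],"turn":[0,0,0]},{"delta_pos":[0,0,0],"turn":[0,0,0]},{"delta_pos":[0,0,0],"turn":[0,0,0]},{"delta_pos":[0,0,0],"turn":[0,0,0]}]' 28 15
```

```text
time_s: 21.68
position: [0.6386, 0.0266, 0.0912]
tool_rot: [0.001, 0.687, 0.727, 0.001]
wrist_force: [-0.5, -0.7, -0.6]
finger_gap: 0.0882
time_s: 22.68
position: [0.6378, 0.0268, 0.0897]
tool_rot: [0.0, 0.687, 0.727, 0.0]
wrist_force: [1.1, -0.4, 0.6]
finger_gap: 0.0362
```

Gripped at 36.2 mm with low forces. Slide along the slot.

```bash
python3 -m handwheel '[{"delta_pos":[-0.6,10,0],"turn":[0,0,0]},{"delta_pos":[-1.2,20,0],"turn":[0,0,0]},{"delta_pos":[-1.7,30,0],"turn":[0,0,0]},{"delta_pos":[-1.7,30,0],"turn":[0,0,0]}]'; python3 -m handwheel '[{"delta_pos":[-0.6,10,0],"turn":[0,0,0]},{"delta_pos":[-1.2,20,0],"turn":[0,0,0]},{"delta_pos":[-1.7,30,0],"turn":[0,0,0]},{"delta_pos":[-2.3,40,0],"turn":[0,0,0]},{"delta_pos":[-2.9,50,0],"turn":[0,0,0]},{"delta_pos":[-3.5,62,0],"turn":[0,0,0]},{"delta_pos":[-3.5,62,0],"turn":[0,0,0]},{"delta_pos":[-3.5,62,0],"turn":[0,0,0]}]'; python3 look.py 6 top side
```

```text
time_s: 23.18
position: [0.6358, 0.0582, 0.0897]
tool_rot: [-0.0, 0.686, 0.727, 0.0]
wrist_force: [0.6, 0.3, -0.7]
finger_gap: 0.0359
time_s: 24.18
position: [0.6325, 0.119, 0.0897]
tool_rot: [-0.0, 0.687, 0.727, 0.0]
wrist_force: [0.5, 0.9, -0.5]
finger_gap: 0.0362
```

View pics/side6.png

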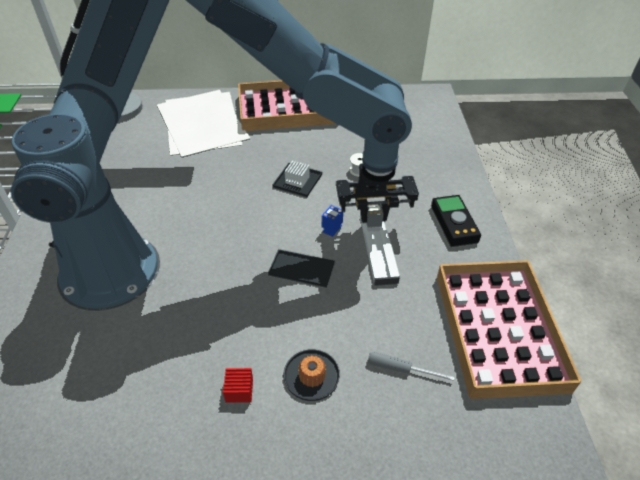

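The module is past the lips at (375,213), at about rail x = +75. Firm the grip and lift a little first.

```bash
python3 -m handwheel '[{"delta_pos":[0,0,0],"turn":[0,0,0]},{"delta_pos":[0,0,0],"turn":[0,0,0]},{"delta_pos":[0,0,4],"turn":[0,0,0]},{"delta_pos":[0,0,9],"turn":[0,0,0]},{"delta_pos":[0,0,15],"turn":[0,0,0]},{"delta_pos":[0,0,15],"turn":[0,0,0]}]' 28 25; python3 -m handwheel '[{"delta_pos":[0,0,25],"turn":[0,0,0]},{"delta_pos":[0,0,55],"turn":[0,0,0]},{"delta_pos":[0,0,95],"turn":[0,0,0]},{"delta_pos":[0,0,95],"turn":[0,0,0]}]'
```

```text
time_s: 25.02
position: [0.6331, 0.1188, 0.1057]
tool_rot: [0.001, 0.687, 0.727, 0.001]
wrist_force: [0.6, -0.4, -0.7]
finger_gap: 0.036
time_s: 25.52
position: [0.6347, 0.1189, 0.2037]
tool_rot: [0.003, 0.687, 0.727, 0.003]
wrist_force: [0.3, -0.1, -1.6]
finger_gap: 0.0358
```

```bash
python3 -m handwheel '[{"delta_pos":[-20,-15,0],"turn":[0,0,8]},{"delta_pos":[-45,-33,0],"turn":[0,0,17]},{"delta_pos":[-70,-52,0],"turn":[0,0,26]},{"delta_pos":[-95,-70,0],"turn":[0,0,35]},{"delta_pos":[-120,-89,0],"turn":[0,0,44]},{"delta_pos":[-145,-107,0],"turn":[0,0,53]},{"delta_pos":[-170,-125,0],"turn":[0,0,62]},{"delta_pos":[-183,-135,0],"turn":[0,0,69]}]'; python3 -m handwheel '[{"delta_pos":[0,0,0],"turn":[0,0,0]},{"delta_pos":[0,0,-25],"turn":[0,0,0]},{"delta_pos":[0,0,-55],"turn":[0,0,0]},{"delta_pos":[0,0,-85],"turn":[0,0,0]},{"delta_pos":[0,0,-100],"turn":[0,0,0]},{"delta_pos":[0,0,-100],"turn":[0,0,0]}]'; python3 look.py 7 top side wrist
```

```text
time_s: 26.52
position: [0.4476, -0.0165, 0.1981]
tool_rot: [-0.001, 0.153, 0.988, 0.0]
wrist_force: [0.4, -0.9, -2.3]
finger_gap: 0.0357
time_s: 27.28
position: [0.4491, -0.0157, 0.0986]
tool_rot: [-0.001, 0.155, 0.988, 0.0]
wrist_force: [-0.6, -0.5, -0.6]
finger_gap: 0.0354
```

View pics/wrist7.png

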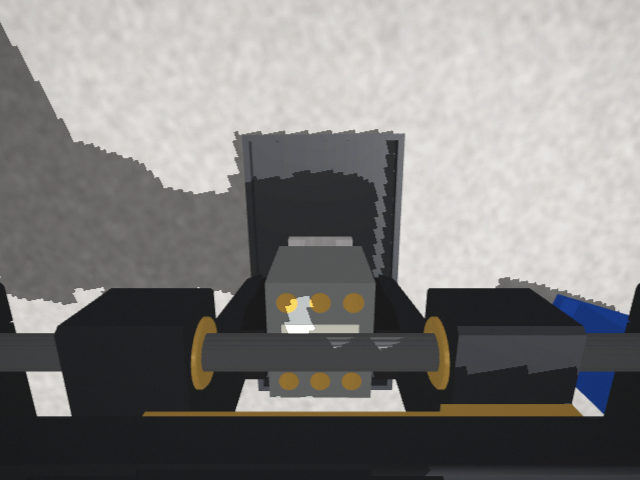

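View pics/side7.png

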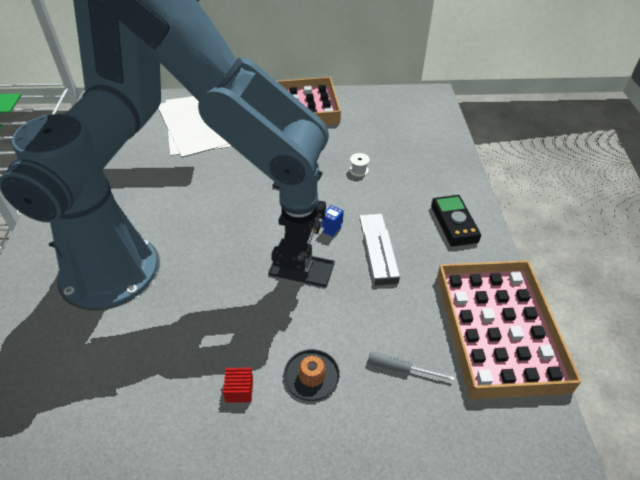

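The module hangs upright and lengthwise over the tray, centred across it (wrist view: casing at 320, tray walls at 245–400). Final lowering in small steps.

```bash
python3 -m handwheel '[{"delta_pos":[0,0,-6],"turn":[0,0,0]},{"delta_pos":[0,0,-10],"turn":[0,0,0]},{"delta_pos":[0,0,-12],"turn":[0,0,0]},{"delta_pos":[0,0,-13],"turn":[0,0,0]},{"delta_pos":[0,0,-13],"turn":[0,0,0]},{"delta_pos":[0,0,-13],"turn":[0,0,0]}]'
```

```text
time_s: 28.18
position: [0.4496, -0.0162, 0.0867]
tool_rot: [0.0, 0.155, 0.988, -0.0]
wrist_force: [0.7, 0.3, -1.8]
finger_gap: 0.0359
```

```bash
python3 -m handwheel '[{"delta_pos":[0,0,-0.5],"turn":[0,0,0]},{"delta_pos":[0,0,-1],"turn":[0,0,0]},{"delta_pos":[0,0,-1],"turn":[0,0,0]},{"delta_pos":[0,0,-1],"turn":[0,0,0]}]'
```

```text
time_s: 28.68
position: [0.4497, -0.0162, 0.0866]
tool_rot: [-0.0, 0.154, 0.988, -0.0]
wrist_force: [-4.9, 1.3, 11.4]
finger_gap: 0.0353
```

Touching down (11 N). Release, rise, clear off.

```bash
python3 -m handwheel '[{"delta_pos":[0,0,0.5],"turn":[0,0,0]},{"delta_pos":[0,0,0.5],"turn":[0,0,0]},{"delta_pos":[0,0,0.5],"turn":[0,0,0]},{"delta_pos":[0,0,0.5],"turn":[0,0,0]},{"delta_pos":[0,0,0.5],"turn":[0,0,0]}]' 88 25; python3 -m handwheel '[{"delta_pos":[0,0,20],"turn":[0,0,0]},{"delta_pos":[0,0,55],"turn":[0,0,0]},{"delta_pos":[0,0,110],"turn":[0,0,0]},{"delta_pos":[0,40,150],"turn":[0,0,0]},{"delta_pos":[0,85,170],"turn":[0,0,0]},{"delta_pos":[0,130,170],"turn":[0,0,0]},{"delta_pos":[0,160,170],"turn":[0,0,0]},{"delta_pos":[0,160,170],"turn":[0,0,0]}]';python3 look.py 8 top side; python3 - <<'E'
from ov import *
def rep(name,W,z0,z1,cx,cy,r=45):
    p=W.reshape(-1,3); p=p[(p[:,2]>z0)&(p[:,2]<z1)&(np.hypot(p[:,0]-cx/1e3,p[:,1]-cy/1e3)<r/1e3)]
    if len(p)<5: print(name,len(p));return
    (x,y),(a,b),ang=cv2.minAreaRect((p[:,:2]*1000).astype(np.float32))
    print(name,len(p),"c",round(x,1),round(y,1),"size",round(a,1),round(b,1),"ang",round(ang,1),"z",(p[:,2].mean()*1000).round(1))
for n in("top8","side8"):
    W=world(load(n)); rep("heat "+n,W,.038,.05,444,305); rep("tr "+n,W,.038,.05,465,-295);rep("mod "+n,W,.056,.068,450,-16);rep("spool "+n,W,.03,.06,615.5,342.8)
SH=[box(449.8,-16.2,-17.8,44,36,61),box(449.8,-16.2,-17.8,140,76,10),circ(465.5,-295.5,52,45),circ(465.5,-295.5,112,10),box(443.8,304.7,64.4,50,50,45),circ(615.5,342.8,52,40)]
draw(load("side8"),SH,(150,410,260,410),2.3,"pics/ov8.png")
E
```

```text
time_s: 29.3
position: [0.4495, -0.0162, 0.0861]
tool_rot: [-0.0, 0.155, 0.988, -0.0]
wrist_force: [-0.4, 0.4, 0.2]
finger_gap: 0.0838
time_s: 30.3
position: [0.4492, 0.1452, 0.2561]
tool_rot: [-0.0, 0.153, 0.988, 0.0]
wrist_force: [0.0, 0.3, -1.3]
finger_gap: 0.088
heat top8 0
tr top8 427 c 465.3 -294.7 size 49.0 48.5 ang 88.8 z 43.0
mod top8 372 c 447.7 -16.0 size 35.8 43.9 ang 72.3 z 60.7
spool top8 471 c 615.4 343.0 size 51.5 50.2 ang 89.7 z 38.8
heat side8 105 c 450.5 297.4 size 53.5 35.5 ang 67.2 z 42.5
tr side8 432 c 466.1 -298.0 size 46.8 48.5 ang 89.1 z 42.5
mod side8 254 c 448.3 -17.5 size 40.3 44.3 ang 74.1 z 60.0
spool side8 196 c 616.7 341.0 size 52.1 50.6 ang 89.5 z 38.7
```

View pics/top8.png

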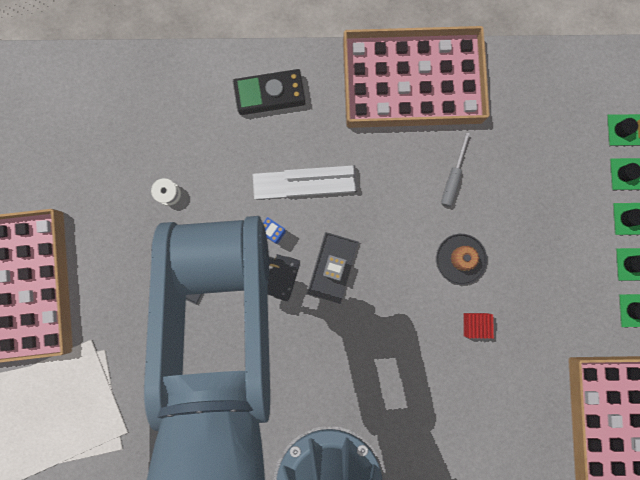

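View pics/ov8.png

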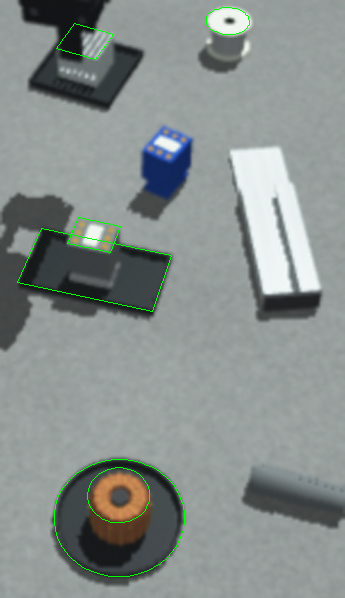

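All three parts sit at their targets and the bystanders haven't moved, so I'm handing in.

```bash
python3 -c "
from bench import bot
print(bot.hand_in())"
```

```text
the job is handed in; nothing more can be done
None
```

The job is handed in at about 30 s on the robot's clock. All three components are upright and let go in their own trays; the hand-in gives no verdict.

- **Order of work:** I parked the transformer in the oblong tray and moved the heat sink to the square tray. The transformer then went into the round tray. Last, I slid the module 92 mm along the slot to about rail x = +75 mm, lifted it out and set it lengthwise in the oblong tray.
- **Placement, last checks:**
  - **Transformer:** within about 3 mm of its tray's centre.
  - **Heat sink:** within about 2 mm of centre. This is from the check before the module was moved; in the final top view the arm hid it, and the side view showed it only in part, still in place.
  - **Module:** within about 2–3 mm of centre and within about 2° of the tray's long axis.
- **Bystanders:** The spool measured within 2 mm of where it began. The screwdriver and the two look-alikes I checked only by eye, and they look unmoved.
- **Forces:** The highest wrist force reported at the end of a move was about 12 N, when the module touched down.
- **Disagreements:** The top and side cameras differed by up to 3 mm, and the wrist camera put the module on the rail about 2–3 mm from where they did. Both are well inside the 15 mm tolerance.

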